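# Put away the scale-check weights and clip the check card

### The arm

A 6-joint arm with a two-finger parallel gripper is mounted at the origin on the work surface. World frame = base frame: x ahead of the robot, y to its left, z up, the work surface at z = 0. Lengths are in m, angles in rad, forces in N, time in s.
With the tool pointing down it reaches from about 0.35 to 0.725 m from the base axis. Payload 4.3 kg.
Tool frame: the origin (TCP) lies at the very end of the fingers, on their centre line; the grasp point (between the pads) lies 19 mm behind it; z points along the fingers, y is the line along which they close (so a half turn about z gives the same grasp; the last joint's range is limited). The gripper opens to 85 mm and grips with 20 to 120 N. Pads are 22 mm wide; open, the fingers measure 114 mm over their backs; the gripper's body (76 mm by 85 mm) begins 54 mm behind the grasp point. The pads swing forward as they close: fully open they stand 13 mm farther back than shut.
Start: joints at [1.198, 0.377, 0.081, 1.274, 0, 1.46], TCP at [0.149, 0.555, 0.231] pointing down, gripper open.
Joint ranges: [-2.72, 2.72], [-0.84, 1.66], [-1.02, 1.22], [-1.77, 2.12], [-1.37, 1.28], [-3.14, 3.14]. Speed limits (rad/s): [2.57, 2.57, 3.14, 3.14, 3.14, 3.14].

### API

Orientations are given as [roll, pitch, yaw] about the fixed x, y, z axes, in that order (R = Rz(yaw) Ry(pitch) Rx(roll)).
In Python, from workcell import bot, cams gives the robot as it stands.
- The arm moves only by the shell command python3 -m handwheel 'ROWS' [FORCE]. ROWS is a JSON object of lists of equal length, an entry for each row: "dp": the shift along the tool's x, y, z in mm, a list of three; "delta_rot": the turn, a rotation vector about the tool's x, y, z in rad, a list of three; "claw": the opening, from 0 (shut) to 1 (fully open). In form: {"dp": [[dx, dy, dz], ...], "delta_rot": [[wx, wy, wz], ...], "claw": [claw, ...]}. A call has 1 to 8 rows; each row shifts and turns the commanded pose from where the row before left it, along the tool's axes as they then stand; what a row does not reach is not made up. A row lasts 1/8 s, in which the tool goes at most 62.5 mm and 10.7 degrees, less where a joint would pass 70% of its speed; a pose out of reach is approached as far as the arm can. A call is refused whole if a number of a shift passes 62.5 or a number of a turn 0.188, either way. A call with a gripper value outside its range is refused whole. The fingers move at their own pace and stop on an object; FORCE is the grip in N (left out, the last holds). Time passes only in rows, so rows that do not move let the fingers close. It gives the time, the measured TCP pose, the force, the opening and the grip force at its end, in the units of the state.
- bot.observe(): the state, without advancing time (a new reading comes with each control period).
- cams.camera(name): name is "scene" or "side" or "wrist"; returns the picture (384x512x3 uint8, red, green, blue); there is no depth.
- cams.get_calibration(name): a dict with "intrinsics" (3x3 intrinsics, pixels), "D" ([k1, k2, p1, p2, k3] as OpenCV has them; the pictures are not rectified), "eye" and "orientation" of the camera in the world; the wrist camera has in their place "tool_from_camera" (4x4, takes a point from camera to tool coordinates, whose origin is the TCP and whose axes are the flange's). Camera axes: x right, y down, z forward; pixel columns grow to the right and rows downward; lengths in m; the calibration is good to about 2 mm. A picture is of the moment at which its call begins: read the wrist's pose just before it. get_calibration takes no time and is no camera call.
- bot.finish_job(): hands the job in; it is judged then, once.
The state is a dict: "clock": time; "joints": joint angles; "joint_velocities": joint speeds; "effort": joint torques, N m; "position": TCP position; "eef_rot": TCP orientation; "wrist_force": force on the tool from outside, world axes, zero at the start; "ft_torque": the same for the moment, N m; "opening": finger opening in m; "gripper_force": force on a finger pad.
Only numpy, scipy, OpenCV 4.12 (cv2) and the standard library are available. Lean on these libraries where they do the work, as an engineer would, in place of code of your own. Each camera call takes 0.05 s, during which the arm holds its last target. There are 200 camera calls.

### The job

The check of the meat-counter scale is finished: take the stack of test weights off the scale from the top and stand each one upright, seated, in the case base of its own size. Also slide the check card, short edge first, under the clipboard's sprung clip, letting its edge lift the jaw, until it is home against the stops, lying flat, square to the board and in the middle. Leave the sanitiser bottle alone.

Things in the scene. Friction and masses are not known exactly. Their poses are not given: they have to be found in the camera images.
- weight_small: The small test weight, a plain upright brass cylinder of 26 mm diameter, 22.5 mm high, 100 g. Origin: centre of its underside; z along its axis. At the start it stands on the medium weight, concentric within 3 mm.
- weight_medium: The medium test weight, a plain upright brass cylinder of 34 mm diameter, 26 mm high, 200 g. Origin: centre of its underside; z along its axis. At the start it stands on the large weight, concentric within 3 mm.
- weight_large: The large test weight, a plain upright brass cylinder of 46 mm diameter, 36 mm high, 500 g. Origin: centre of its underside; z along its axis. At the start it stands on the flat steel pan of the bench scale (pan 160 x 170 mm, its top 60 mm above the bench; the scale stands still).
- case_small: Open base of the small weight's case: a low round black plastic cup, loose on the bench, 54 mm across the rim, 11 mm high. Its round well fits the small weight: grey floor 4 mm above the bench and 34 mm across, flaring to 44 mm at the rim. Origin: centre of its underside; z up.
- case_medium: Open base of the medium weight's case: a low round black plastic cup, loose on the bench, 62 mm across the rim, 11 mm high. Its round well fits the medium weight: grey floor 4 mm above the bench and 42 mm across, flaring to 52 mm at the rim. Origin: centre of its underside; z up.
- case_large: Open base of the large weight's case: a low round black plastic cup, loose on the bench, 74 mm across the rim, 11 mm high. Its round well fits the large weight: grey floor 4 mm above the bench and 54 mm across, flaring to 64 mm at the rim. Origin: centre of its underside; z up.
- card: Stiff white ruled plastic check card, 100 x 60 x 5 mm, 42 g, lying flat on the bench. Origin: centre of its underside; x along its 100 mm length, y across its 60 mm width, z up. Either end may go under the clip. Gripped across its width near the rear end, the fingers stay clear of the clip.
- clipboard: Brown clipboard, flat and fixed on the bench, 230 x 150 x 4 mm, steel clip at its far end, 30 mm high. Origin: centre of its underside; x along its length towards the clip, y across, z up. In this frame: board surface z = 4 mm; jaw edge rests on the board at x = 55 mm, y -37 to 37 mm; two stop tabs under the jaw at x = 83 mm, y = +-18 mm. Card home: its centre at x = 33, y = 0 mm.
- clip (a joint): Hinge of the clipboard's sprung jaw, rad: 0 closed on the bare board, about 0.12 with the card under it; sprung with about 1 N at the edge. From the jaw's edge a lip bends up 22 degrees towards the board's -x, to x = 34 mm, 8 mm above the board: a card edge pushed in along +x on the board, with 2 to 3 N, lifts the jaw.
- bottle: Closed bottle of sanitiser, clear plastic, 64 mm diameter, 150 mm high, standing at the back of the bench. Origin: centre of its underside; z up. A bystander, to be left alone.
Things that resemble listed ones, but are neither listed nor needed, are in the scene too. Several things have the shape of the card; the one meant has the colours described above.

How it is judged:
At the end, for the whole second after the job is handed in: Each weight upright in its own case base, within 10 mm of its centre, underside within 3.5 mm of the well floor. Card flat on the clipboard under the raised jaw (joint > 0.06), within 10 mm of home, 12 mm of the centre line and 0.17 rad of square. All at rest (horizontal distance between weight_small and case_small below 0.01 m and z of weight_small in the frame of case_small between 0.001 and 0.0075 m and angle between each of weight_small, case_small, weight_medium, case_medium, weight_large, case_large's own z axis and vertical below 0.1 rad and height (world z) of each of case_small, case_medium, case_large below 0.006 m and linear speed of each of weight_small, weight_medium, weight_large, card below 0.02 m/s and horizontal distance between weight_medium and case_medium below 0.01 m and z of weight_medium in the frame of case_medium between 0.001 and 0.0075 m and horizontal distance between weight_large and case_large below 0.01 m and z of weight_large in the frame of case_large between 0.001 and 0.0075 m and x of card in the frame of clipboard between 0.023 and 0.042 m and y of card in the frame of clipboard between -0.012 and 0.012 m and z of card in the frame of clipboard between 0.001 and 0.008 m and angle between the x axis of card and the x axis of clipboard, either way round below 0.17 rad and angle between card's own z axis and vertical below 0.12 rad and value of joint clip above 0.06 rad); the robot touches nothing.
It fails at once if the sanitiser bottle is pushed or knocked over (distance of bottle from where it was at the start of the episode above 0.03 m or angle between bottle's own z axis and vertical above 0.3 rad).
It also fails if it takes over 112 s, if anything falls off the work surface, if the arm or the gripper's body presses on something with over 40 N, if the wrist force passes 120 N, or if a joint passes its speed limit or range.

## Working session

There is one attempt and no reset: what is moved stays moved. The work goes in short steps, Python scripts to look and compute and a shell command to move; the robot and the scene stay as the last step left them, time stands still between calls to the robot, and variables do not carry over. Pictures are saved under pics/ and viewed, at most 18 in all, crops included, and the job is handed in when it is done.

```bash
ls; mkdir -p pics; cat > h.py <<'E'
import numpy as np, cv2
from workcell import bot, cams
from scipy.spatial.transform import Rotation as R
def calib(n):
    c=cams.get_calibration(n); K=np.array(c["intrinsics"],float); D=np.array(c["D"],float)
    return c,K,D
def snap(n,f=None):
    s=bot.observe(); im=cams.camera(n)
    if f: cv2.imwrite('pics/'+f,cv2.cvtColor(im,cv2.COLOR_RGB2BGR))
    return im,s
def pose(n,s=None):
    c,K,D=calib(n)
    if n=='wrist':
        T=np.eye(4);T[:3,:3]=R.from_euler('xyz',s['eef_rot']).as_matrix();T[:3,3]=s['position']
        T=T@np.array(c['tool_from_camera']); return T[:3,3],T[:3,:3],K,D
    o=np.array(c['orientation'],float)
    M=o if o.shape==(3,3) else (R.from_euler('xyz',o).as_matrix() if o.size==3 else R.from_quat(o).as_matrix())
    return np.array(c['eye'],float),M,K,D
def ray(n,px,z,s=None):
    e,M,K,D=pose(n,s)
    u=cv2.undistortPoints(np.array(px,float).reshape(-1,1,2),K,D).reshape(-1,2)
    d=np.c_[u,np.ones(len(u))]@M.T
    return e+d*((z-e[2])/d[:,2])[:,None]
E
python3 - <<'E'
from h import *
for n in ['scene','side','wrist']:
    im,s=snap(n,n+'0.png'); print(cams.get_calibration(n))
print(s)
a=[cv2.imread(f'pics/{n}0.png') for n in ['scene','side']]
E
```

```text
pics
{'intrinsics': array([[373.50881588,   0.        , 260.14036067],
       [  0.        , 373.50881588, 191.87566101],
       [  0.        ,   0.        ,   1.        ]]), 'D': array([-0.0917654,  0.       ,  0.       ,  0.       ,  0.       ]), 'eye': array([ 1.08073549, -0.78177518,  0.74828848]), 'orientation': array([-2.18723977,  0.00280007,  0.59838969])}
{'intrinsics': array([[351.33804362,   0.        , 264.50349063],
       [  0.        , 351.33804362, 188.09656487],
       [  0.        ,   0.        ,   1.        ]]), 'D': array([0.00942752, 0.        , 0.        , 0.        , 0.        ]), 'eye': array([ 0.19397531, -0.63929929,  0.7152148 ]), 'orientation': array([-2.30565774, -0.01344997, -0.57915454])}
{'intrinsics': array([[310.87654836,   0.        , 253.48747573],
       [  0.        , 310.87654836, 182.14736507],
       [  0.        ,   0.        ,   1.        ]]), 'D': array([-0.08527043,  0.        ,  0.        ,  0.        ,  0.        ]), 'tool_from_camera': array([[-1.59147460e-05, -9.64139082e-01, -2.65397495e-01,
         6.76162100e-02],
       [ 9.999999
[... 224 characters left out ...]
0000000e+00]])}
{'clock': 0.1, 'joints': array([1.19769064e+00, 3.78012536e-01, 7.97537446e-02, 1.27440923e+00,
       4.40056493e-06, 1.46047963e+00]), 'joint_velocities': array([-0.0010702 ,  0.00049503,  0.00413782, -0.00084135, -0.00065027,
        0.00130668]), 'effort': array([ 3.53452797e-04, -4.64695930e+01,  2.70581371e+01,  1.20319836e-02,
       -7.51533594e-05,  3.10649469e-06]), 'position': array([0.14915379, 0.55470026, 0.23043923]), 'eef_rot': array([-3.13973282e+00, -2.10434277e-04,  2.87880347e+00]), 'wrist_force': array([-0.2253065 , -0.37414359,  1.11277366]), 'ft_torque': array([-0.00816029, -0.02382886,  0.02458922]), 'gripper_force': 0.0, 'opening': 0.08558092802099719}
```

View pics/scene0.png

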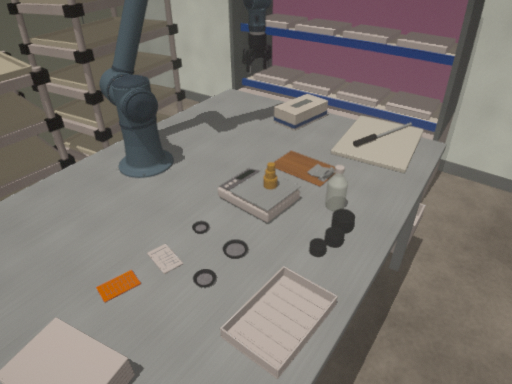

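View pics/side0.png

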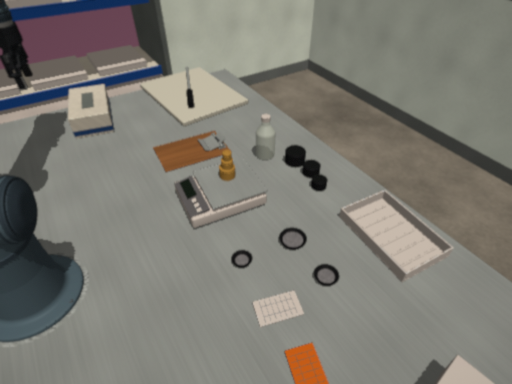

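The scene view shows the stack at about (271,177) on the scale, open cups at (201,227), (235,249) and (205,278), the white ruled card at (165,258) and an orange card-shaped decoy at (119,286). The clipboard is at (305,167) with its clip at (320,172), and the bottle is at (337,188). The three solid black discs at (343,220), (334,237) and (318,248) are lids, not bases. I'll measure these next.

```bash
cat > m.py <<'E'
from h import *
def blobs(mask,amin):
    cs,_=cv2.findContours(mask.astype(np.uint8),cv2.RETR_EXTERNAL,cv2.CHAIN_APPROX_NONE)
    return [c.reshape(-1,2) for c in cs if cv2.contourArea(c)>amin]
crops=[]
for n in ['scene','side']:
    im=cv2.cvtColor(cv2.imread(f'pics/{n}0.png'),cv2.COLOR_BGR2RGB)
    hsv=cv2.cvtColor(im,cv2.COLOR_RGB2HSV)
    H,S,V=[hsv[...,i].astype(int) for i in range(3)]
    print(n)
    for c in blobs(V<75,60):
        if c[:,1].mean()<130: continue
        w=ray(n,c,0.011); (x,y),r=cv2.minEnclosingCircle(w[:,:2].astype(np.float32)); print(' black',c.mean(0).round(),'c',np.round([x,y],4),'r',round(r,4))
    m=(H<28)&(S>110)
    for c in blobs(m,60):
        if V[c[:,1],c[:,0]].mean()>50:
          rc=cv2.minAreaRect(ray(n,c,0.004)[:,:2].astype(np.float32)); print(' brown/orange',c.mean(0).round(),c.min(0),c.max(0),np.round(rc[0],4),np.round(rc[1],4),round(rc[2],1))
    b={'scene':(135,235,195,280),'side':(240,282,310,335)}[n]
    mm=np.zeros(m.shape,bool); mm[b[1]:b[3],b[0]:b[2]]=True
    for c in blobs(mm&(V>195),60):
        w=ray(n,c,0.005); rc=cv2.minAreaRect(w[:,:2].astype(np.float32)); print(' card',c.mean(0).round(),np.round(rc[0],4),np.round(rc[1],4),round(rc[2],1))
    q={'scene':(225,140,345,220),'side':(145,120,275,220)}[n]
    crops.append(cv2.resize(im[q[1]:q[3],q[0]:q[2]],(560,int(560*(q[3]-q[1])/(q[2]-q[0]))),interpolation=cv2.INTER_CUBIC)[:290])
h=min(c.shape[0] for c in crops)
cv2.imwrite('pics/crop0.png',np.vstack([c[:h] for c in crops])[...,::-1])
E
python3 m.py
```

```text
scene
 black [368. 321.] c [ 0.9852 -0.2036] r 0.144
 black [204. 278.] c [ 0.5899 -0.3221] r 0.0305
 black [235. 249.] c [ 0.5898 -0.1907] r 0.0364
 black [200. 227.] c [ 0.4465 -0.176 ] r 0.0255
 black [332. 234.] c [0.7822 0.0295] r 0.1204
 black [ 66. 161.] c [-0.2736 -0.1815] r 0.0568
 black [365. 140.] c [0.6492 0.6485] r 0.072
 black [103. 134.] c [-0.3372  0.061 ] r 0.0725
 brown/orange [118. 285.] [ 96 270] [140 301] [ 0.4173 -0.4661] [0.1006 0.0629] 73.9
 brown/orange [295. 170.] [264 151] [329 188] [0.5216 0.2522] [0.2719 0.2368] 86.2
side
 black [430. 375.] c [ 0.6034 -0.6009] r 0.0334
 black [325. 275.] c [ 0.5836 -0.3229] r 0.0308
 black [241. 259.] c [ 0.4405 -0.1765] r 0.0262
 black [292. 238.] c [ 0.5835 -0.1918] r 0.0371
 black [188. 188.] c [0.4345 0.1299] r 0.0435
 black [306. 167.] c [0.8012 0.0252] r 0.1207
 black [ 94. 130.] c [0.2804 0.6023] r 0.0634
 black [ 31. 213.] c [0.0668 0.3711] r 0.4393
 brown/orange [306. 365.] [285 343] [328 383] [ 0.4185 -0.4579] [0.08   0.0607] 73.4
 brown/orange [200. 155.] [154 132] [234 179] [0.5245 0.2475] [0.2746 0.2254] 85.6
 card [259. 313.] [ 0.4012 -0.3166] [0.0537 0.0082] 74.6
 card [296. 305.] [ 0.4812 -0.3395] [0.0538 0.0189] 65.7
```

View pics/crop0.png

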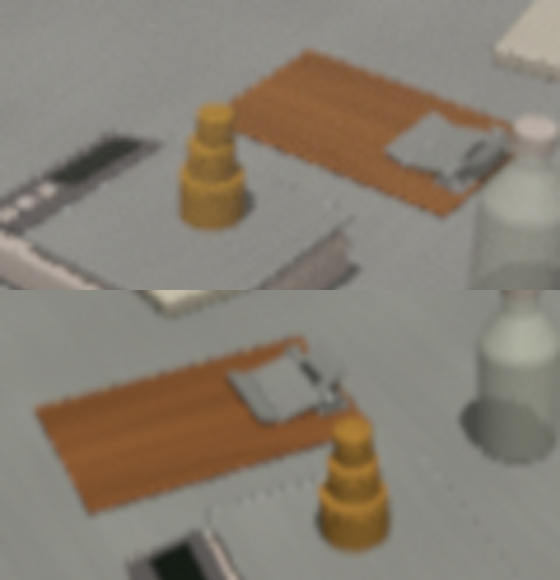

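The crops show the brass stack (top at scene (271,164), side (227,152)) and the brown board with its clip at the end nearest the bottle. Now I'll locate the board corners, the stack top and the card.

```bash
python3 - <<'E'
from h import *
print('top',ray('scene',[[271.1,163.8]],.1445),ray('side',[[226.6,151.8]],.1445))
print('board scene TL,TR,BR',ray('scene',[[291.4,150.7],[333.2,166.1],[320.4,186.1]],.004).round(4).tolist())
print('board side L,BL,TR,R',ray('side',[[153.6,147.8],[166.3,172],[215,131.1],[226.7,147.8]],.004).round(4).tolist())
from m import blobs
for n,b in (('scene',(140,238,192,278)),('side',(245,285,308,332))):
    im=cv2.imread(f'pics/{n}0.png'); g=cv2.cvtColor(im,cv2.COLOR_BGR2GRAY)
    bg=np.median(g[b[1]:b[3],b[0]:b[2]][:3]); m=np.zeros(g.shape,np.uint8); m[b[1]:b[3],b[0]:b[2]]=(g[b[1]:b[3],b[0]:b[2]]>bg+25)
    m=cv2.morphologyEx(m,cv2.MORPH_CLOSE,np.ones((5,5)))
    for c in blobs(m,100):
        rc=cv2.minAreaRect(ray(n,c,.005)[:,:2].astype(np.float32)); print(n,'card',rc)
E
```

```text
top [[0.5421185  0.06613235 0.1445    ]] [[0.53951257 0.06401694 0.1445    ]]
board scene TL,TR,BR [[0.4291, 0.3971, 0.004], [0.623, 0.3829, 0.004], [0.6436, 0.2332, 0.004]]
board side L,BL,TR,R [[0.4241, 0.3901, 0.004], [0.412, 0.2436, 0.004], [0.6499, 0.372, 0.004], [0.636, 0.2574, 0.004]]
scene
 black [368. 321.] c [ 0.9852 -0.2036] r 0.144
 black [204. 278.] c [ 0.5899 -0.3221] r 0.0305
 black [235. 249.] c [ 0.5898 -0.1907] r 0.0364
 black [200. 227.] c [ 0.4465 -0.176 ] r 0.0255
 black [332. 234.] c [0.7822 0.0295] r 0.1204
 black [ 66. 161.] c [-0.2736 -0.1815] r 0.0568
 black [365. 140.] c [0.6492 0.6485] r 0.072
 black [103. 134.] c [-0.3372  0.061 ] r 0.0725
 brown/orange [118. 285.] [ 96 270] [140 301] [ 0.4173 -0.4661] [0.1006 0.0629] 73.9
 brown/orange [295. 170.] [264 151] [329 188] [0.5216 0.2522] [0.2719 0.2368] 86.2
side
 black [430. 375.] c [ 0.6034 -0.6009] r 0.0334
 black [325. 275.] c [ 0.5836 -0.3229] r 0.0308
 black [241. 259.] c [ 0.4405 -0.1765] r 0.0262
 black [292. 238.] c [ 0.5835 -0.1918] r 0.0371
 black [188. 188.] c [0.4345 0.1299] r 0.0435
 black [306. 167.] c [0.8012 0.0252] r 0.1207
 black [ 94. 130.] c [0.2804 0.6023] r 0.0634
 black [ 31. 213.] c [0.0668 0.3711] r 0.4393
 brown/orange [306. 365.] [285 343] [328 383] [ 0.4185 -0.4579] [0.08   0.0607] 73.4
 brown/orange [200. 155.] [154 132] [234 179] [0.5245 0.2475] [0.2746 0.2254] 85.6
 card [259. 313.] [ 0.4012 -0.3166] [0.0537 0.0082] 74.6
 card [296. 305.] [ 0.4812 -0.3395] [0.0538 0.0189] 65.7
scene card ((0.4448567032814026, -0.3260626196861267), (0.05617592856287956, 0.09455854445695877), 74.34878540039062)
side card ((0.4431259334087372, -0.32816508412361145), (0.05935823172330856, 0.0990128219127655), 74.0250473022461)
```

Measured positions:

| Thing | World position (m) |
|---|---|
| Stack | about (0.541, 0.065) |
| Small case | (0.443, -0.176) |
| Medium case | (0.587, -0.322) |
| Large case | (0.587, -0.191) |
| White card | (0.444, -0.327), long axis at -16° |
| Board | (0.534, 0.311), about -5° |

I'm turning the tool to yaw π and moving over the stack.

```bash
python3 -m handwheel '{"dp":[[0,0,-20],[0,0,-10],[-36,-45,0],[-36,-45,0],[-36,-45,0],[-36,-45,0],[-36,-45,0],[-36,-45,0]],"delta_rot":[[0,0,-0.131],[0,0,-0.131],[0,0,0],[0,0,0],[0,0,0],[0,0,0],[0,0,0],[0,0,0]],"claw":[1,1,1,1,1,1,1,1]}' 40
python3 -m handwheel '{"dp":[[-36,-45,0],[-36,-45,0],[-36,-45,0],[-36,-45,0],[-12,-40,0],[0,0,0]],"delta_rot":[[0,0,0],[0,0,0],[0,0,0],[0,0,0],[0,0,0],[0,0,0]],"claw":[0.7,0.7,0.7,0.7,0.7,0.7]}'
python3 - <<'E'
from h import *
im,s=snap('wrist','w1.png');print(s['position'],s['eef_rot'],s['opening'])
E
```

```text
clock: 1.15
position: [0.3659, 0.2835, 0.2612]
eef_rot: [3.142, -0.0, 3.141]
wrist_force: [1.5, 0.4, -0.2]
opening: 0.0852
gripper_force: 0.0
clock: 1.9
position: [0.5217, 0.0624, 0.2606]
eef_rot: [-3.141, -0.001, 3.136]
wrist_force: [-0.0, 0.9, -0.4]
opening: 0.0594
gripper_force: 0.0
[0.52165087 0.06243961 0.26064141] [-3.14126541e+00 -8.57681460e-04  3.13611785e+00] 0.05943734163694142
```

View pics/w1.png

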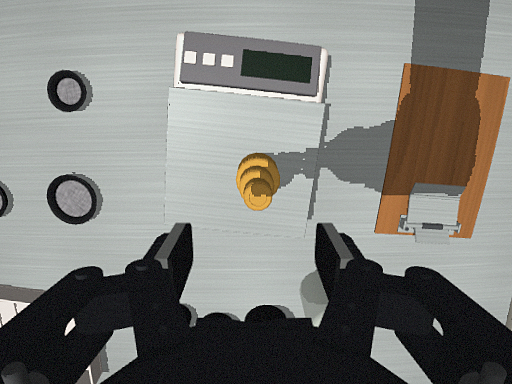

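The wrist view shows the stack with its small top at about (258,199), the medium top ring at (257,184) and the large at (257,172). Also in view are the board, right, with the clip at (432,208), and two cups at (68,91) and (73,199).

```bash
sed -i 's/^crops=\[\]/if __name__!="__main__": NAMES=[]\nelse: NAMES=["scene","side"]\ncrops=[]/; s/^for n in .*:$/for n in NAMES:/; s/^h=min.*$//; s/^cv2.imwrite.*$//' m.py
cat > mw.py <<'E'
from h import *
from m import blobs
def cases(im,s):
    V=cv2.cvtColor(im,cv2.COLOR_RGB2HSV)[...,2].copy(); V[215:]=255
    for c in blobs(V<60,300):
        if len(c)<20: continue
        w=ray('wrist',c,.011,s); (x,y),r=cv2.minEnclosingCircle(w[:,:2].astype(np.float32)); print(' black',c.mean(0).round(),np.round([x,y],4),'r',round(r,4))
E
python3 - <<'E'
from h import *
from mw import *
im=cv2.cvtColor(cv2.imread('pics/w1.png'),cv2.COLOR_BGR2RGB); s=bot.observe()
cases(im,s)
hsv=cv2.cvtColor(im,cv2.COLOR_RGB2HSV).astype(int); 
m=(hsv[...,0]<28)&(hsv[...,1]>110)&(hsv[...,2]>60)
for c in blobs(m,300): print(c.min(0),c.max(0))
print('small top',ray('wrist',[[258,199]],.1445,s))
c=[c for c in blobs(m,300) if c[:,0].max()>400][0]
q=cv2.approxPolyDP(c.reshape(-1,1,2),8,True).reshape(-1,2); print(q.tolist(),ray('wrist',q,.004,s).round(4)[:,:2].tolist())
E
```

```text
black [ 72. 194.] [ 0.5838 -0.185 ] r 0.0364
 black [66. 91.] [ 0.4407 -0.1704] r 0.0263
 black [276.  66.] [0.4167 0.0922] r 0.044
[236 153] [279 209]
[375  63] [509 237]
small top [[0.53952619 0.06816171 0.1445    ]]
[[405, 63], [375, 232], [414, 234], [396, 229], [416, 181], [466, 186], [460, 232], [449, 236], [470, 237], [509, 78]] [[0.41, 0.253], [0.6365, 0.2358], [0.6406, 0.294], [0.6324, 0.266], [0.562, 0.2855], [0.5694, 0.3607], [0.6392, 0.3649], [0.6451, 0.3486], [0.6477, 0.3828], [0.4222, 0.4003]]
```

```bash
python3 -m handwheel '{"dp":[[-18,4,40],[0,0,40],[0,0,35],[0,0,16],[0,0,0],[0,0,0],[0,0,0],[0,0,0]],"delta_rot":[[0,0,0],[0,0,0],[0,0,0],[0,0,0],[0,0,0],[0,0,0],[0,0,0],[0,0,0]],"claw":[0.7,0.7,0.7,0.7,0.7,0.2,0.2,0.2]}' 30
python3 - <<'E'
from h import *
im,s=snap('side','s1.png');print(s['position'],s['opening'],s['gripper_force'])
a=im[110:210,170:290];b,_=snap('wrist')
cv2.imwrite('pics/s1c.png',np.hstack([cv2.resize(a,(440,366),interpolation=cv2.INTER_CUBIC),cv2.resize(b[100:300,160:360],(360,366))])[...,::-1])
E
```

```text
clock: 2.95
position: [0.54, 0.069, 0.1317]
eef_rot: [3.141, 0.003, 3.141]
wrist_force: [-1.3, 0.0, 4.8]
opening: 0.0244
gripper_force: 29.6
[0.5399688  0.06903614 0.13174708] 0.024419274708647146 29.621586272260174
```

View pics/s1c.png

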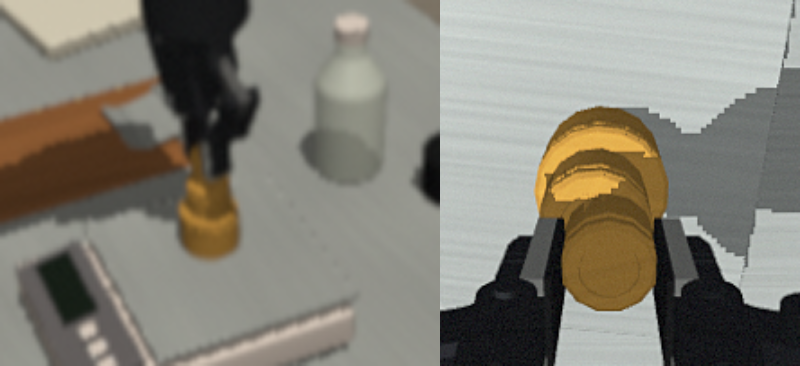

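The pads hold the small weight (top at crop (610,270)). I'm checking its centre relative to the TCP while lifting.

```bash
python3 - <<'E'
from h import *
s=bot.observe();print(ray('wrist',[[254.4,246.4]],.1445,s))
E
python3 -m handwheel '{"dp":[[0,0,-10],[0,0,-30],[0,0,-40],[0,0,0]],"delta_rot":[[0,0,0],[0,0,0],[0,0,0],[0,0,0]],"claw":[0.2,0.2,0.2,0.2]}' 
python3 - <<'E'
from h import *
b,s=snap('wrist','w2.png'); a,_=snap('side')
print(ray('wrist',[[257,199],[257,184],[257,175]],.122,s),s['position'])
cv2.imwrite('pics/w2c.png',np.hstack([cv2.resize(a[90:190,170:290],(440,366),interpolation=cv2.INTER_CUBIC),cv2.resize(b[100:300,160:360],(360,366))])[...,::-1])
E
```

```text
[[0.53825544 0.06965314 0.1445    ]]
clock: 3.55
position: [0.5414, 0.069, 0.2141]
eef_rot: [3.141, 0.007, 3.141]
wrist_force: [0.7, -0.6, -0.9]
opening: 0.0242
gripper_force: 29.6
[[0.55264763 0.07209527 0.122     ]
 [0.5402858  0.07206711 0.122     ]
 [0.53303143 0.0720511  0.122     ]] [0.54141057 0.06904455 0.21406461]
```

View pics/w2c.png

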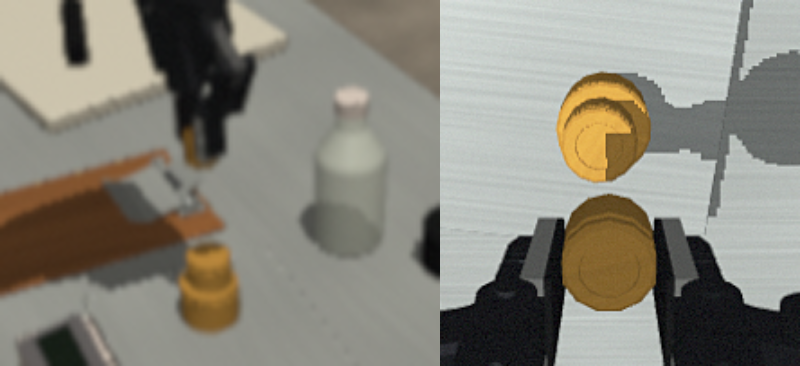

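The small weight is held upright, and the medium top is at crop (602,144). Now to carry it over the small case.

```bash
python3 -m handwheel '{"dp":[[10,-30,0],[25,-55,0],[25,-55,0],[25,-55,0],[14,-48,0],[0,0,0],[0,0,0]],"delta_rot":[[0,0,0],[0,0,0],[0,0,0],[0,0,0],[0,0,0],[0,0,0],[0,0,0]],"claw":[0.2,0.2,0.2,0.2,0.2,0.2,0.2]}' 
cat > cc.py <<'E'
from h import *
from m import blobs
import sys
b,s=snap('wrist',sys.argv[1]); print(s['position'],s['eef_rot'],s['opening'])
g=b.astype(int); V=g.max(2); sat=V-g.min(2)
m=(V<60).astype(np.uint8)
cs,h=cv2.findContours(m,cv2.RETR_CCOMP,cv2.CHAIN_APPROX_NONE)
for i,c in enumerate(cs):
    if h[0][i][3]>=0 and cv2.contourArea(c)>400:   # hole = grey well, floor at z=.004..rim .011
        c=c.reshape(-1,2); 
        for z in (.004,):
            w=ray('wrist',c,z,s); (x,y),r=cv2.minEnclosingCircle(w[:,:2].astype(np.float32))
            print('hole',c.mean(0).round(),z,np.round([x,y],4),round(r,4))
for c in blobs(m,300):
    w=ray('wrist',c,.011,s); (x,y),r=cv2.minEnclosingCircle(w[:,:2].astype(np.float32))
    if r<.06: print('outer',c.mean(0).round(),np.round([x,y],4),round(r,4))
E
python3 cc.py w3.png
```

```text
clock: 4.53
position: [0.439, -0.1733, 0.2092]
eef_rot: [3.14, -0.002, 3.14]
wrist_force: [0.2, -0.2, -0.6]
opening: 0.0244
gripper_force: 29.8
[ 0.43903616 -0.17329651  0.20918111] [ 3.13973629e+00 -1.90762521e-03  3.14023854e+00] 0.024409236436537706
hole [ 49. 366.] 0.004 [ 0.7585 -0.4864] 0.0323
hole [253. 160.] 0.004 [ 0.4413 -0.1732] 0.0182
outer [253. 162.] [ 0.441  -0.1735] 0.0258
outer [491. 150.] [0.426  0.1078] 0.0344
```

View pics/w3.png

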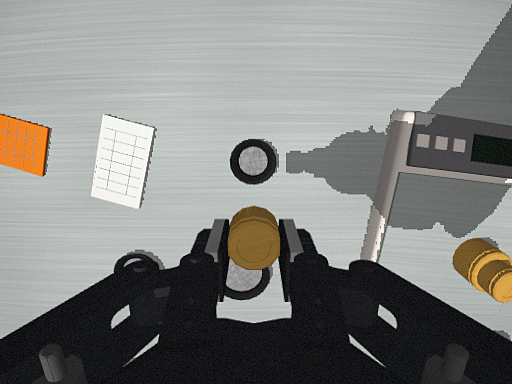

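The small cup is clear at (253,160), world (0.441,-0.173). The white ruled card at (124,162) is the one meant; the orange one at (20,145) is a decoy. Lowering now.

```bash
python3 -m handwheel '{"dp":[[-4,-1,50],[0,0,55],[0,0,50],[0,0,20],[0,0,10],[0,0,0]],"delta_rot":[[0,0,0],[0,0,0],[0,0,0],[0,0,0],[0,0,0],[0,0,0]],"claw":[0.2,0.2,0.2,0.2,0.2,0.2]}'
```

```text
clock: 5.32
position: [0.4439, -0.1741, 0.0251]
eef_rot: [3.141, -0.001, -3.141]
wrist_force: [0.4, 0.9, -1.0]
opening: 0.0243
gripper_force: 29.8
```

Go 9 mm further down, open a little, then rise. The medium top was at px (250,178.7) at z = 0.122.

```bash
python3 -m handwheel '{"dp":[[0,0,5],[0,0,4],[0,0,0],[0,0,0],[0,0,0],[0,0,0],[0,0,-5],[0,0,-25]],"delta_rot":[[0,0,0],[0,0,0],[0,0,0],[0,0,0],[0,0,0],[0,0,0],[0,0,0],[0,0,0]],"claw":[0.2,0.2,0.2,0.45,0.45,0.45,0.45,0.45]}'
python3 -m handwheel '{"dp":[[0,0,-55],[0,0,-60],[-10,40,-50],[-25,55,0],[-30,52,0],[-20,50,0],[-13,40,0],[0,0,0]],"delta_rot":[[0,0,0],[0,0,0],[0,0,0],[0,0,0],[0,0,0],[0,0,0],[0,0,0],[0,0,0]],"claw":[0.7,0.7,0.7,0.7,0.7,0.7,0.7,0.7]}'
python3 cc.py w4.png
```

```text
clock: 6.32
position: [0.4424, -0.1741, 0.0456]
eef_rot: [3.14, -0.003, 3.141]
wrist_force: [0.9, 0.3, -0.4]
opening: 0.0388
gripper_force: 0.0
clock: 7.32
position: [0.5421, 0.0631, 0.2096]
eef_rot: [3.141, 0.0, -3.138]
wrist_force: [-0.7, -0.6, -0.4]
opening: 0.0597
gripper_force: 0.0
[0.54213535 0.06312055 0.20960428] [ 3.14108680e+00  4.22837169e-04 -3.13787686e+00] 0.05972130670124763
hole [ 47. 194.] 0.004 [ 0.586  -0.1884] 0.0281
outer [ 45. 194.] [ 0.5854 -0.1864] 0.037
outer [39. 69.] [ 0.4412 -0.1719] 0.0266
outer [280.  37.] [0.4155 0.0909] 0.0447
```

View pics/w4.png

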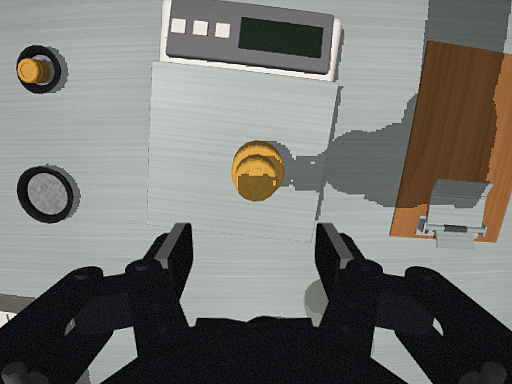

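The small weight sits inside its cup at (35,70), and the medium top is at (258,178). Grasping the medium weight.

```bash
python3 -m handwheel '{"dp":[[4,4,45],[0,0,45],[0,0,14],[0,0,0],[0,0,0],[0,0,0],[0,0,0]],"delta_rot":[[0,0,0],[0,0,0],[0,0,0],[0,0,0],[0,0,0],[0,0,0],[0,0,0]],"claw":[0.7,0.7,0.7,0.7,0.3,0.3,0.3]}' 40
python3 -m handwheel '{"dp":[[0,0,-10],[0,0,-40],[0,0,-50],[0,-20,0],[-5,-60,0],[-5,-60,0],[-5,-60,0],[-5,-60,0]],"delta_rot":[[0,0,0],[0,0,0],[0,0,0],[0,0,0],[0,0,0],[0,0,0],[0,0,0],[0,0,0]],"claw":[0.3,0.3,0.3,0.3,0.3,0.3,0.3,0.3]}'
python3 -m handwheel '{"dp":[[-10,-50,0],[-10,-50,0],[-10,-29,0],[0,0,0],[0,0,0]],"delta_rot":[[0,0,0],[0,0,0],[0,0,0],[0,0,0],[0,0,0]],"claw":[0.3,0.3,0.3,0.3,0.3]}'
python3 cc.py w5.png
```

```text
clock: 8.25
position: [0.5394, 0.0646, 0.1078]
eef_rot: [3.142, 0.004, 3.141]
wrist_force: [-1.5, 0.1, 6.2]
opening: 0.0322
gripper_force: 39.7
clock: 9.25
position: [0.5565, -0.1976, 0.2045]
eef_rot: [3.141, -0.002, 3.14]
wrist_force: [1.5, 0.7, -1.7]
opening: 0.0322
gripper_force: 40.3
clock: 9.88
position: [0.5865, -0.324, 0.2045]
eef_rot: [3.14, -0.002, 3.141]
wrist_force: [0.0, 0.2, -1.7]
opening: 0.032
gripper_force: 40.4
[ 0.58649151 -0.32399385  0.20449658] [ 3.13994727e+00 -1.78119274e-03  3.14063585e+00] 0.03200845266314751
hole [255. 159.] 0.004 [ 0.586  -0.3212] 0.0221
hole [372. 159.] 0.004 [ 0.5857 -0.1892] 0.0276
hole [399.  22.] 0.004 [ 0.4403 -0.1709] 0.0207
outer [256. 160.] [ 0.5858 -0.3212] 0.0298
outer [373. 160.] [ 0.5857 -0.1895] 0.0359
outer [399.  23.] [ 0.4417 -0.1741] 0.0259
```

View pics/w5.png

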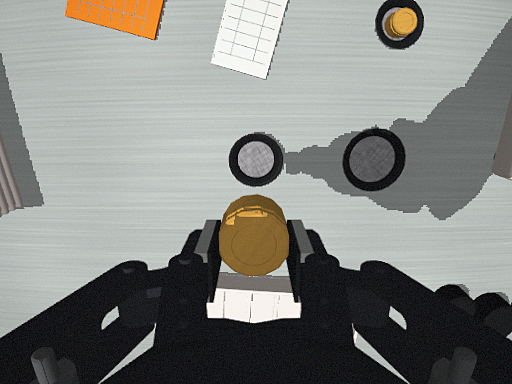

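The medium cup is at (255,159), world (0.586,-0.321), and the weight is held upright. Lowering.

```bash
python3 -m handwheel '{"dp":[[-1,2.5,50],[0,0,55],[0,0,50],[0,0,20],[0,0,6],[0,0,0]],"delta_rot":[[0,0,0],[0,0,0],[0,0,0],[0,0,0],[0,0,0],[0,0,0]],"claw":[0.3,0.3,0.3,0.3,0.3,0.3]}'
```

```text
clock: 10.68
position: [0.5887, -0.3215, 0.0253]
eef_rot: [-3.141, 0.001, -3.142]
wrist_force: [-0.3, 0.2, -1.7]
opening: 0.0323
gripper_force: 40.4
```

```bash
python3 -m handwheel '{"dp":[[0,0,5],[0,0,3],[0,0,0],[0,0,0],[0,0,0],[0,0,0],[0,0,-5],[0,0,-30]],"delta_rot":[[0,0,0],[0,0,0],[0,0,0],[0,0,0],[0,0,0],[0,0,0],[0,0,0],[0,0,0]],"claw":[0.3,0.3,0.3,0.55,0.55,0.55,0.55,0.55]}'
python3 -m handwheel '{"dp":[[0,0,-50],[0,0,-50],[5,30,-40],[7,60,-10],[7,60,0],[8,60,0],[8,60,0],[8,60,0]],"delta_rot":[[0,0,0],[0,0,0],[0,0,0],[0,0,0],[0,0,0],[0,0,0],[0,0,0],[0,0,0]],"claw":[0.6,0.6,0.6,0.6,0.8,0.8,0.8,0.8]}'
python3 -m handwheel '{"dp":[[6,55,0],[0,3,0],[0,0,0],[0,0,0]],"delta_rot":[[0,0,0],[0,0,0],[0,0,0],[0,0,0]],"claw":[0.85,0.85,0.85,0.85]}'
python3 cc.py w6.png
python3 - <<'E'
from h import *
from m import blobs
im=cv2.cvtColor(cv2.imread('pics/w6.png'),cv2.COLOR_BGR2RGB);s=bot.observe()
hsv=cv2.cvtColor(im,cv2.COLOR_RGB2HSV).astype(int)
m=(hsv[...,0]<28)&(hsv[...,1]>110)&(hsv[...,2]>60)
for c in blobs(m,300):
    print(c.min(0),c.max(0))
    if 180<c[:,0].mean()<330:
        # bottom arc (largest rows) belongs to the top face edge; max row point and width
        x0,x1=c[:,0].min(),c[:,0].max(); print('front edge',ray('wrist',[[(x0+x1)/2,c[:,1].max()]],.096,s),'back',ray('wrist',[[(x0+x1)/2,c[:,1].min()]],.06,s))
E
```

```text
clock: 11.68
position: [0.5865, -0.3207, 0.0498]
eef_rot: [3.139, -0.004, 3.141]
wrist_force: [-0.3, -0.2, -0.4]
opening: 0.0468
gripper_force: 0.0
clock: 12.68
position: [0.5453, 0.0099, 0.2022]
eef_rot: [3.141, 0.001, 3.141]
wrist_force: [1.4, 0.5, -0.3]
opening: 0.0683
gripper_force: 0.0
clock: 13.18
position: [0.54, 0.0648, 0.2017]
eef_rot: [-3.141, 0.0, 3.139]
wrist_force: [0.5, -1.0, -1.0]
opening: 0.0726
gripper_force: 0.0
[0.53999587 0.06480611 0.20166445] [-3.14132388e+00  4.12633281e-04  3.13900215e+00] 0.07264656661160213
hole [ 43. 198.] 0.004 [ 0.5856 -0.1885] 0.0278
outer [ 40. 199.] [ 0.5849 -0.1865] 0.0371
outer [34. 72.] [ 0.4414 -0.1713] 0.0266
outer [279.  38.] [0.4154 0.0908] 0.0449
[229 144] [282 202]
front edge [[0.55774267 0.06657717 0.096     ]] back [[0.51417653 0.06686456 0.06      ]]
[11 61] [44 86]
[392  40] [511 244]
```

View pics/w6.png

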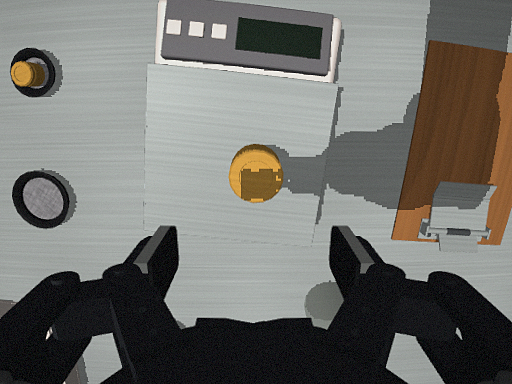

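The large weight stands alone at (256,173), about (0.536,0.067) in the world.

```bash
python3 -m handwheel '{"dp":[[4,2,45],[0,0,50],[0,0,27],[0,0,9],[0,0,0],[0,0,0],[0,0,0],[0,0,0]],"delta_rot":[[0,0,0],[0,0,0],[0,0,0],[0,0,0],[0,0,0],[0,0,0],[0,0,0],[0,0,0]],"claw":[0.85,0.85,0.85,0.85,0.85,0.4,0.4,0.4]}' 80
python3 -m handwheel '{"dp":[[0,0,-10],[0,0,-40],[0,0,-50],[0,-20,-30],[-8,-50,0],[-10,-60,0],[-10,-60,0],[-10,-55,0]],"delta_rot":[[0,0,0],[0,0,0],[0,0,0],[0,0,0],[0,0,0],[0,0,0],[0,0,0],[0,0,0]],"claw":[0.4,0.4,0.4,0.4,0.4,0.4,0.4,0.4]}'
python3 -m handwheel '{"dp":[[-10,-10,0],[0,0,0],[0,0,0]],"delta_rot":[[0,0,0],[0,0,0],[0,0,0]],"claw":[0.4,0.4,0.4]}'
python3 cc.py w7.png
```

```text
clock: 14.22
position: [0.5373, 0.0674, 0.0727]
eef_rot: [-3.14, 0.004, 3.14]
wrist_force: [-1.5, -2.6, 5.5]
opening: 0.0434
gripper_force: 81.4
clock: 15.22
position: [0.5731, -0.1786, 0.2006]
eef_rot: [3.141, -0.001, 3.141]
wrist_force: [0.1, 0.9, -5.0]
opening: 0.0438
gripper_force: 83.1
clock: 15.6
position: [0.5827, -0.1858, 0.2003]
eef_rot: [3.14, -0.001, -3.141]
wrist_force: [-0.8, -0.1, -5.3]
opening: 0.0434
gripper_force: 83.3
[ 0.58272505 -0.18581086  0.20031892] [ 3.14045437e+00 -1.29063353e-03 -3.14146868e+00] 0.04341659639311611
hole [129. 165.] 0.004 [ 0.5886 -0.3253] 0.0264
hole [265.  23.] 0.004 [ 0.4416 -0.1737] 0.0178
outer [131. 164.] [ 0.5858 -0.3206] 0.0297
outer [250. 160.] [ 0.5856 -0.1889] 0.0359
outer [266.  22.] [ 0.4418 -0.1733] 0.0259
```

View pics/w7.png

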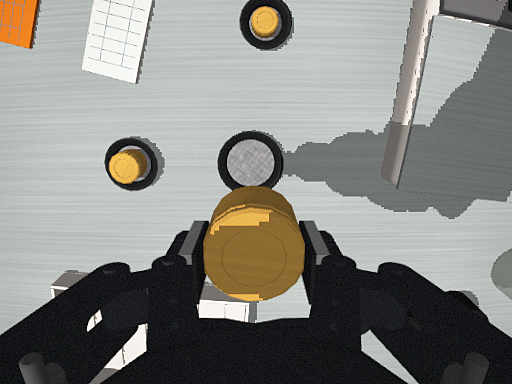

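The medium and small weights sit in their cups at (129,165) and (265,22). The large cup is at (250,160), world (0.586,-0.189). Lowering the large weight.

```bash
python3 -m handwheel '{"dp":[[-4.5,-2.5,50],[0,0,55],[0,0,45],[0,0,18],[0,0,6],[0,0,0]],"delta_rot":[[0,0,0],[0,0,0],[0,0,0],[0,0,0],[0,0,0],[0,0,0]],"claw":[0.4,0.4,0.4,0.4,0.4,0.4]}'
```

```text
clock: 16.4
position: [0.5883, -0.1889, 0.0271]
eef_rot: [-3.141, 0.001, -3.141]
wrist_force: [-0.1, -0.8, -4.0]
opening: 0.0434
gripper_force: 83.4
```

```bash
python3 -m handwheel '{"dp":[[0,0,5],[0,0,4],[0,0,0],[0,0,0],[0,0,0],[0,0,0],[0,0,-5],[0,0,-35]],"delta_rot":[[0,0,0],[0,0,0],[0,0,0],[0,0,0],[0,0,0],[0,0,0],[0,0,0],[0,0,0]],"claw":[0.4,0.4,0.4,0.7,0.7,0.7,0.7,0.7]}'
python3 -m handwheel '{"dp":[[0,0,-55],[0,0,-60],[44,-32,-20],[44,-32,0],[44,-32,0],[44,-32,0],[0,0,0],[0,0,0]],"delta_rot":[[0,0,0],[0,0,0],[0,0,0],[0,0,0],[0,0,0],[0,0,0.14],[0,0,0.14],[0,0,0]],"claw":[0.7,0.8,0.9,0.9,0.9,0.9,0.9,0.9]}'
python3 -m handwheel '{"dp":[[0,0,0]],"delta_rot":[[0,0,0]],"claw":[0.9]}'
cat > card.py <<'E'
from h import *
from m import blobs
import sys
z=float(sys.argv[2])
im,s=snap('wrist',sys.argv[1]); print(s['position'],s['eef_rot'],s['opening'])
hsv=cv2.cvtColor(im,cv2.COLOR_RGB2HSV).astype(int)
m=((hsv[...,2]>225)&(hsv[...,1]<25)).astype(np.uint8); m=cv2.morphologyEx(m,cv2.MORPH_CLOSE,np.ones((7,7)))
for c in blobs(m,1000):
    rc=cv2.minAreaRect(ray('wrist',c,z,s)[:,:2].astype(np.float32)); print('white',c.min(0),c.max(0),np.round(rc[0],4),np.round(rc[1],4),round(rc[2],2))
E
python3 card.py w8.png .005
```

```text
clock: 17.4
position: [0.5857, -0.1885, 0.0558]
eef_rot: [3.139, -0.005, 3.141]
wrist_force: [-0.2, -0.5, -0.1]
opening: 0.0597
gripper_force: 0.0
clock: 18.4
position: [0.4114, -0.3178, 0.193]
eef_rot: [-3.141, 0.001, 2.861]
wrist_force: [-0.6, 0.7, -0.0]
opening: 0.0772
gripper_force: 0.0
clock: 18.52
position: [0.4123, -0.3171, 0.1927]
eef_rot: [-3.142, 0.0, 2.863]
wrist_force: [-0.3, -1.4, -0.7]
opening: 0.0771
gripper_force: 0.0
[ 0.4122542  -0.31714271  0.19272451] [-3.14155219e+00  4.26254286e-04  2.86349323e+00] 0.07711424540025508
white [226 146] [280 230] [ 0.4426 -0.3262] [0.059  0.0973] 74.25
```

View pics/w8.png

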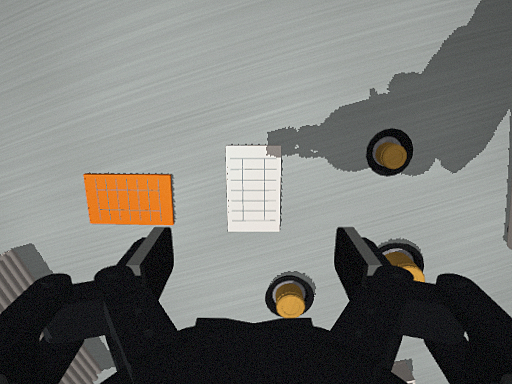

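The white ruled card is at (253,190) and lines up with the tool. Descending in steps, feeling for contact.

```bash
python3 -m handwheel '{"dp":[[4,0,50],[0,0,50],[0,0,40],[0,0,25],[0,0,12],[0,0,0]],"delta_rot":[[0,0,0],[0,0,0],[0,0,0],[0,0,0],[0,0,0],[0,0,0]],"claw":[0.78,0.78,0.78,0.78,0.78,0.78]}' 40
python3 -m handwheel '{"dp":[[0,0,3],[0,0,3],[0,0,0]],"delta_rot":[[0,0,0],[0,0,0],[0,0,0]],"claw":[0.78,0.78,0.78]}'
python3 - <<'E'
from h import *
im,s=snap('wrist','w9.png')
cv2.imwrite('pics/w9c.png',cv2.resize(im[120:320,100:400],(780,520))[...,::-1])
E
```

```text
clock: 19.32
position: [0.408, -0.3157, 0.0151]
eef_rot: [3.141, -0.001, 2.862]
wrist_force: [-0.2, 0.8, -0.5]
opening: 0.0668
gripper_force: 0.0
clock: 19.7
position: [0.4082, -0.3165, 0.0098]
eef_rot: [-3.141, 0.001, 2.861]
wrist_force: [0.9, -0.0, 0.7]
opening: 0.0664
gripper_force: 0.0
```

View pics/w9c.png

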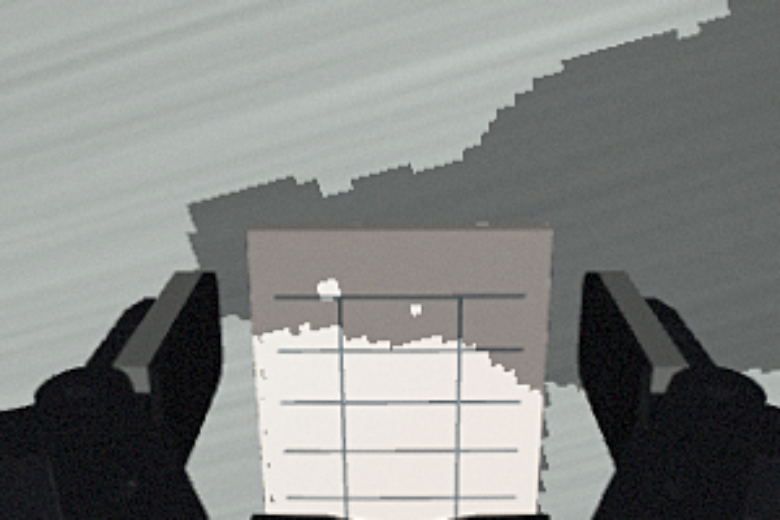

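The card lies centred between the pads. Feeling for the bench next.

```bash
python3 -m handwheel '{"dp":[[0,0,3],[0,0,3],[0,0,0]],"delta_rot":[[0,0,0],[0,0,0],[0,0,0]],"claw":[0.78,0.78,0.78]}'
python3 -m handwheel '{"dp":[[0,0,2],[0,0,2],[0,0,0]],"delta_rot":[[0,0,0],[0,0,0],[0,0,0]],"claw":[0.78,0.78,0.78]}'
```

```text
clock: 20.12
position: [0.4077, -0.3159, 0.0031]
eef_rot: [3.141, -0.001, 2.861]
wrist_force: [-0.3, -0.6, 0.7]
opening: 0.0669
gripper_force: 0.0
clock: 20.5
position: [0.4078, -0.316, -0.0007]
eef_rot: [3.141, -0.0, 2.861]
wrist_force: [0.1, -0.2, -0.6]
opening: 0.0666
gripper_force: 0.0
```

```bash
python3 -m handwheel '{"dp":[[0,0,2],[0,0,0]],"delta_rot":[[0,0,0],[0,0,0]],"claw":[0.78,0.78]}'
python3 -m handwheel '{"dp":[[0,0,1.5],[0,0,0]],"delta_rot":[[0,0,0],[0,0,0]],"claw":[0.78,0.78]}'
python3 -m handwheel '{"dp":[[0,0,1.5],[0,0,0]],"delta_rot":[[0,0,0],[0,0,0]],"claw":[0.78,0.78]}'
```

```text
clock: 20.75
position: [0.4079, -0.3161, -0.0027]
eef_rot: [3.141, -0.0, 2.861]
wrist_force: [0.4, 0.4, 0.4]
opening: 0.0663
gripper_force: 0.0
clock: 21.0
position: [0.4079, -0.3161, -0.0041]
eef_rot: [3.141, -0.0, 2.861]
wrist_force: [0.6, -0.1, -0.6]
opening: 0.0664
gripper_force: 0.0
clock: 21.25
position: [0.4079, -0.3161, -0.0056]
eef_rot: [3.141, -0.0, 2.861]
wrist_force: [0.2, -0.2, -0.5]
opening: 0.0663
gripper_force: 0.0
```

```bash
python3 -m handwheel '{"dp":[[0,0,1],[0,0,0]],"delta_rot":[[0,0,0],[0,0,0]],"claw":[0.78,0.78]}'
python3 -m handwheel '{"dp":[[0,0,1],[0,0,0]],"delta_rot":[[0,0,0],[0,0,0]],"claw":[0.78,0.78]}'
python3 -m handwheel '{"dp":[[0,0,1],[0,0,0]],"delta_rot":[[0,0,0],[0,0,0]],"claw":[0.78,0.78]}'
```

```text
clock: 21.5
position: [0.4079, -0.3162, -0.0066]
eef_rot: [3.141, -0.0, 2.861]
wrist_force: [-0.1, 0.1, 0.4]
opening: 0.0666
gripper_force: 0.0
clock: 21.75
position: [0.408, -0.3163, -0.0067]
eef_rot: [-3.141, 0.0, 2.861]
wrist_force: [-2.0, 2.1, 7.8]
opening: 0.0665
gripper_force: 3.8
clock: 22.0
position: [0.408, -0.3162, -0.0068]
eef_rot: [-3.141, 0.0, 2.861]
wrist_force: [-4.0, 3.3, 16.7]
opening: 0.0661
gripper_force: 8.3
```

```bash
python3 -m handwheel '{"dp":[[0,0,-4],[0,0,0],[0,0,0],[0,0,0],[0,0,0]],"delta_rot":[[0,0,0],[0,0,0],[0,0,0],[0,0,0],[0,0,0]],"claw":[0.78,0.78,0.5,0.5,0.5]}' 40
```

```text
clock: 22.62
position: [0.4081, -0.3163, -0.0041]
eef_rot: [-3.142, 0.0, 2.861]
wrist_force: [-1.3, 1.1, 7.6]
opening: 0.0588
gripper_force: 42.0
```

```bash
python3 -m handwheel '{"dp":[[0,0,-10],[0,0,-40],[0,0,-55],[0,0,-55],[0,30,-40],[0,50,0],[0,58,0],[0,58,0]],"delta_rot":[[0,0,0],[0,0,0],[0,0,-0.10],[0,0,-0.105],[0,0,0],[0,0,0],[0,0,0],[0,0,0]],"claw":[0.5,0.5,0.5,0.5,0.5,0.5,0.5,0.5]}'
python3 -m handwheel '{"dp":[[0,58,0],[0,58,0],[0,58,0],[0,58,0],[-2,58,0],[-2,58,0],[-3,58,0],[0,40,0]],"delta_rot":[[0,0,0],[0,0,0],[0,0,0],[0,0,0],[0,0,0],[0,0,0],[0,0,0],[0,0,0]],"claw":[0.5,0.5,0.5,0.5,0.5,0.5,0.5,0.5]}'
python3 -m handwheel '{"dp":[[0,0,0],[0,0,0]],"delta_rot":[[0,0,0],[0,0,0]],"claw":[0.5,0.5]}'
python3 - <<'E'
from h import *
from m import blobs
im,s=snap('wrist','w10.png');print(s['position'],s['eef_rot'],s['opening'])
hsv=cv2.cvtColor(im,cv2.COLOR_RGB2HSV).astype(int)
m=(hsv[...,0]<28)&(hsv[...,1]>110)&(hsv[...,2]>40)
for c in blobs(m,300):
    q=cv2.approxPolyDP(c.reshape(-1,1,2),6,True).reshape(-1,2)
    for a,b in zip(q.tolist(),ray('wrist',q,.004,s).round(4)[:,:2].tolist()): print(a,b)
E
```

```text
clock: 23.62
position: [0.4227, -0.1192, 0.1959]
eef_rot: [3.141, 0.001, 3.065]
wrist_force: [2.0, 0.7, -0.8]
opening: 0.0584
gripper_force: 43.2
clock: 24.62
position: [0.4634, 0.3259, 0.1955]
eef_rot: [3.141, 0.0, 3.068]
wrist_force: [0.0, -0.5, -0.6]
opening: 0.058
gripper_force: 43.2
clock: 24.88
position: [0.4632, 0.3229, 0.1954]
eef_rot: [-3.141, -0.001, 3.066]
wrist_force: [-0.3, -1.1, -0.9]
opening: 0.0583
gripper_force: 43.3
[0.46319489 0.32286994 0.19535858] [-3.14069210e+00 -6.28838187e-04  3.06591458e+00] 0.05826891990868332
[184, 118] [0.4113, 0.2531]
[189, 218] [0.5242, 0.2438]
[317, 217] [0.5341, 0.3909]
[322, 118] [0.4223, 0.3988]
```

View pics/w10.png

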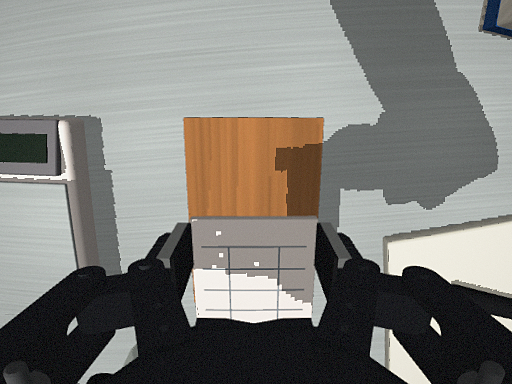

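The board's near edge runs from (184,118) to (322,118), giving a centre of about (0.5315,0.3173) and yaw -0.075. The card is centred (by ≈ 0) and square. Lowering onto the board.

```bash
python3 -m handwheel '{"dp":[[0,0,50],[0,0,55],[0,0,45],[0,0,20],[0,0,11],[0,0,0],[0,0,0]],"delta_rot":[[0,0,0],[0,0,0],[0,0,0],[0,0,0],[0,0,0],[0,0,0],[0,0,0]],"claw":[0.5,0.5,0.5,0.5,0.5,0.5,0.5]}'
python3 -m handwheel '{"dp":[[0,0,5],[0,0,5],[0,0,0],[0,0,0]],"delta_rot":[[0,0,0],[0,0,0],[0,0,0],[0,0,0]],"claw":[0.5,0.5,0.5,0.5]}'
```

```text
clock: 25.8
position: [0.4647, 0.3237, 0.0159]
eef_rot: [3.14, 0.002, 3.065]
wrist_force: [0.5, -0.0, -1.0]
opening: 0.0581
gripper_force: 43.3
clock: 26.3
position: [0.4635, 0.3234, 0.0045]
eef_rot: [-3.142, -0.0, 3.066]
wrist_force: [-0.3, -0.3, 0.0]
opening: 0.0583
gripper_force: 43.3
```

```bash
python3 -m handwheel '{"dp":[[0,0,2],[0,0,0],[0,0,0]],"delta_rot":[[0,0,0],[0,0,0],[0,0,0]],"claw":[0.5,0.5,0.5]}'
python3 -m handwheel '{"dp":[[0,0,1.5],[0,0,0],[0,0,0]],"delta_rot":[[0,0,0],[0,0,0],[0,0,0]],"claw":[0.5,0.5,0.5]}'
python3 - <<'E'
from h import *
im,_=snap('side','s2.png'); b,_=snap('scene')
cv2.imwrite('pics/s2c.png',np.hstack([cv2.resize(im[110:200,140:250],(440,360),interpolation=cv2.INTER_CUBIC),cv2.resize(b[135:215,260:340],(360,360),interpolation=cv2.INTER_CUBIC)])[...,::-1])
E
```

```text
clock: 26.68
position: [0.4636, 0.3234, 0.0025]
eef_rot: [3.142, 0.0, 3.066]
wrist_force: [-0.5, -0.1, 0.2]
opening: 0.0582
gripper_force: 43.3
clock: 27.05
position: [0.4636, 0.3234, 0.001]
eef_rot: [3.142, -0.0, 3.066]
wrist_force: [-0.1, -0.9, -0.2]
opening: 0.0584
gripper_force: 43.3
```

View pics/s2c.png

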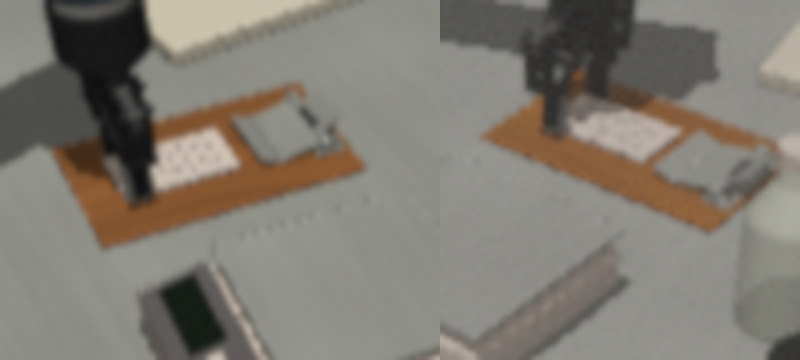

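The card lies flat on the board in line with the clip, its front edge just short of the lip. Now to push it in.

```bash
python3 -m handwheel '{"dp":[[0,0,0.7],[-5,0,0],[-6,0,0],[-6,0,0],[-6,0,0],[-6,0,0],[-6,0,0],[0,0,0]],"delta_rot":[[0,0,0],[0,0,0],[0,0,0],[0,0,0],[0,0,0],[0,0,0],[0,0,0],[0,0,0]],"claw":[0.5,0.5,0.5,0.5,0.5,0.5,0.5,0.5]}'
python3 -m handwheel '{"dp":[[-4,0,0],[-4,0,0],[-4,0,0],[-4,0,0],[0,0,0]],"delta_rot":[[0,0,0],[0,0,0],[0,0,0],[0,0,0],[0,0,0]],"claw":[0.5,0.5,0.5,0.5,0.5]}'
python3 - <<'E'
from h import *
s=bot.observe(); R0=R.from_euler('z',-.0754).as_matrix(); print(((s['position']-[.5315,.3173,0])@R0)*1000, s['wrist_force']@R0)
E
```

```text
clock: 28.15
position: [0.4981, 0.3205, 0.0]
eef_rot: [-3.141, -0.001, 3.066]
wrist_force: [-2.4, 0.2, -0.8]
opening: 0.0583
gripper_force: 43.3
clock: 28.78
position: [0.5155, 0.3195, 0.0005]
eef_rot: [3.141, 0.001, 3.065]
wrist_force: [-0.4, -1.5, -0.1]
opening: 0.0583
gripper_force: 43.2
[-16.12049232   0.99951601   0.47188413] [-0.27008288 -1.52499921 -0.14870935]
```

```bash
python3 -m handwheel '{"dp":[[-3,0,0],[-3,0,0],[-3,0,0],[0,0,0]],"delta_rot":[[0,0,0],[0,0,0],[0,0,0],[0,0,0]],"claw":[0.5,0.5,0.5,0.5]}'
python3 -m handwheel '{"dp":[[-2,0,0],[-2,0,0],[0,0,0]],"delta_rot":[[0,0,0],[0,0,0],[0,0,0]],"claw":[0.5,0.5,0.5]}'
python3 card.py w11.png .009
python3 - <<'E'
from h import *
b=cv2.imread('pics/w11.png'); a,_=snap('side')
cv2.imwrite('pics/s3c.png',np.hstack([cv2.resize(a[110:200,140:250],(420,360),interpolation=cv2.INTER_CUBIC)[...,::-1],cv2.resize(b[120:320,150:360],(378,360))]))
E
```

```text
clock: 29.28
position: [0.524, 0.3188, 0.0004]
eef_rot: [3.142, 0.001, 3.066]
wrist_force: [-0.7, 0.4, -0.9]
opening: 0.0587
gripper_force: 43.2
clock: 29.65
position: [0.5272, 0.3186, 0.0002]
eef_rot: [3.141, -0.001, 3.066]
wrist_force: [-2.2, -0.2, -0.4]
opening: 0.0585
gripper_force: 43.2
[5.27212816e-01 3.18563835e-01 2.17422916e-04] [ 3.14147260e+00 -5.30056401e-04  3.06573429e+00] 0.058452262857638854
white [193 264] [311 314] [0.5515 0.3168] [0.0588 0.029 ] 85.68
white [414  53] [445 143] [0.4655 0.4006] [0.0134 0.0377] 86.02
white [0 0] [107 310] [0.4863 0.2195] [0.0592 0.1489] 85.27
```

View pics/s3c.png

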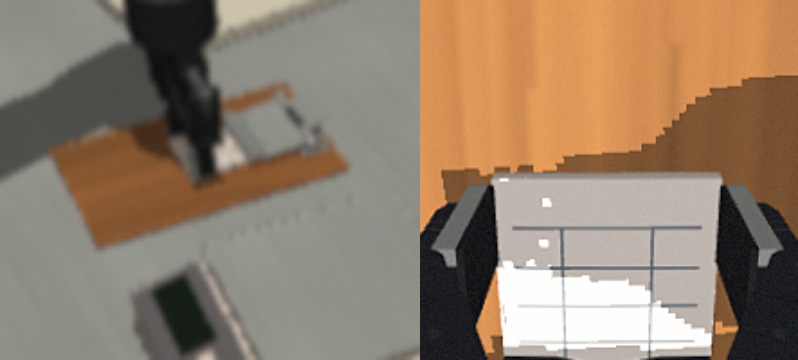

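The card goes in under the clip, square and between the pads. I'll push until the stops answer.

```bash
python3 -m handwheel '{"dp":[[-1.5,0,0],[0,0,0],[0,0,0]],"delta_rot":[[0,0,0],[0,0,0],[0,0,0]],"claw":[0.5,0.5,0.5]}'
python3 -m handwheel '{"dp":[[-1.5,0,0],[0,0,0],[0,0,0]],"delta_rot":[[0,0,0],[0,0,0],[0,0,0]],"claw":[0.5,0.5,0.5]}'
```

```text
clock: 30.12
position: [0.5272, 0.3185, -0.0]
eef_rot: [3.141, -0.003, 3.066]
wrist_force: [-4.5, 0.3, 0.5]
opening: 0.0583
gripper_force: 43.3
clock: 30.5
position: [0.5273, 0.3185, -0.0001]
eef_rot: [3.141, -0.006, 3.067]
wrist_force: [-8.8, 1.8, 3.6]
opening: 0.0584
gripper_force: 43.7
```

It is against the stops. Relieving the push, releasing and rising for a final look.

```bash
python3 -m handwheel '{"dp":[[2.5,0,0],[0,0,0],[0,0,0],[0,0,0],[0,0,0],[0,0,-5],[0,0,-20],[0,0,-40]],"delta_rot":[[0,0,0],[0,0,0],[0,0,0],[0,0,0],[0,0,0],[0,0,0],[0,0,0],[0,0,0]],"claw":[0.5,0.5,0.8,0.8,0.8,0.85,0.85,0.85]}'
python3 -m handwheel '{"dp":[[0,0,-50],[30,0,-50],[30,0,-30],[20,-30,0],[0,-40,0],[0,0,0],[0,0,0]],"delta_rot":[[0,0,0],[0,0,0],[0,0,0],[0,0,0],[0,0,0],[0,0,0],[0,0,0]],"claw":[0.85,0.85,0.85,0.85,0.85,0.85,0.85]}'
python3 card.py w12.png .009
python3 - <<'E'
from h import *
c=cv2.imread('pics/w12.png'); a,_=snap('scene')
b,_=snap('side')
f=lambda i,w:cv2.resize(i,w,interpolation=cv2.INTER_CUBIC)
top=np.hstack([f(a[135:235,250:350],(400,300))[...,::-1],f(b[110:185,140:240],(400,300))[...,::-1]])
bot_=np.hstack([f(a[205:295,180:260],(330,290))[...,::-1],f(c[100:280,180:472],(470,290))])
cv2.imwrite('pics/fin.png',np.vstack([top,bot_]))
E
```

```text
clock: 31.5
position: [0.5265, 0.3177, 0.0646]
eef_rot: [-3.14, -0.003, 3.066]
wrist_force: [0.1, -0.2, 0.7]
opening: 0.0724
gripper_force: 0.0
clock: 32.38
position: [0.4433, 0.2551, 0.1958]
eef_rot: [3.141, 0.001, 3.065]
wrist_force: [0.3, 0.4, 0.2]
opening: 0.0725
gripper_force: 0.0
[0.44329669 0.25514695 0.19575494] [3.14061456e+00 9.09797143e-04 3.06547746e+00] 0.07246084192505911
white [441 241] [511 300] [0.6115 0.5302] [0.0858 0.1035] 4.41
white [288 218] [339 258] [0.5391 0.3173] [0.0585 0.0511] 85.27
```

View pics/fin.png

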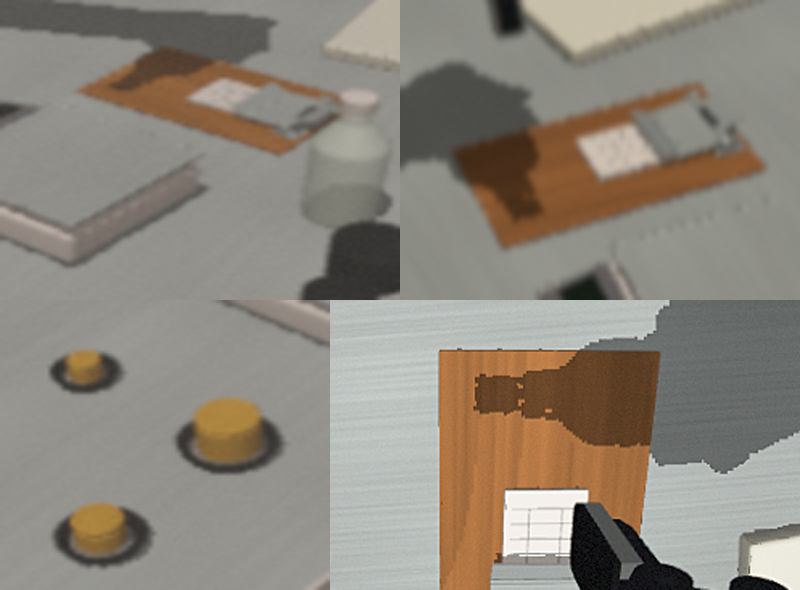

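The three weights stand upright in their own cups. The card is under the raised jaw at bx ≈ 32 mm, by ≈ 0 and square, and the bottle is where it started. Handing in.

```bash
python3 -c "
from workcell import bot
print(bot.finish_job())"
```

```text
the job is handed in; nothing more can be done
None
```

I handed the job in at about 32 s: the last pictures show all three weights upright in their own cases and the card home, square and centred under the raised clip, with the bottle untouched. The hand-in returned no verdict.

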